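Make up a press stack with a weight from a barbed hook

ROBOT

A 6-joint arm with a two-finger parallel gripper is mounted at the origin on the work surface. World frame = base frame: x ahead of the robot, y to its left, z up, the work surface at z = 0. Lengths are in m, angles in rad, forces in N, time in s.
With the tool pointing down it reaches from about 0.3 to 0.875 m from the base axis. Payload 6.4 kg.
Tool frame: the origin (TCP) lies midway between the tips of the shut fingers; the grasp point (between the pads) lies 19 mm behind it; z points along the fingers, y is the line along which they close (so a half turn about z gives the same grasp; the last joint's range is limited). The gripper opens to 85 mm and grips with 20 to 120 N. Pads are 22 mm wide; open, the fingers measure 114 mm over their backs; the gripper's body (76 mm by 85 mm) begins 54 mm behind the grasp point. The pads swing forward as they close: fully open they stand 13 mm farther back than shut.
Start: joints at [-0.206, 0.181, 1.607, -0, 1.354, -0.206], TCP at [0.575, 0, 0.231] pointing down, gripper open.
Joint ranges: [-2.99, 2.99], [-0.89, 2.07], [0.3, 2.58], [-1.14, 4.28], [0, 2.63], [-3.12, 3.12]. Speed limits (rad/s): [2.57, 2.57, 3.01, 3.14, 3.14, 3.14].

INTERFACE

Orientations are given as a unit quaternion [w, x, y, z].
In Python, from bench import ctrl gives the robot as it stands.
- The arm moves only by the tool drive_tool, never from a script. Its argument "plan" is a list that holds one entry, the list of rows, each a list of 4 numbers: the shift along the tool's x, y, z scaled (see below), then the turn about the tool's z scaled (see below). In form: [[[x, y, z, roll], ...]]. A call has 1 to 12 rows; each row is the pose to reach, as a shift and turn from the pose commanded when the call began, along the tool's axes at that moment, turning the shorter way round; what a row does not reach only later rows make up. The controller multiplies each number of a shift by 400 mm and each number of a turn by 180 degrees. A row lasts 1/12 s, in which the tool goes at most 41.7 mm and 7.16 degrees, less where a joint would pass 70% of its speed; a pose out of reach is approached as far as the arm can. A call with a number of a shift or a turn outside -1 to 1 is refused whole. A call with a gripper value outside its range is refused whole. "jaw" is the closure, from 0 (fully open) to 1 (shut), set as the call begins (left out, the last holds). The fingers move at their own pace and stop on an object; the grip force is fixed at half the most. Time passes only in rows, so rows that repeat a pose let the fingers close. It gives the time, the measured TCP pose, the force, the opening and the grip force at its end, in the units of the state.
- ctrl.get_obs(): the state, without advancing time (a new reading comes with each control period).
- ctrl.camera(name): name is "scene" or "side" or "wrist"; returns (picture, depth): 420x560x3 uint8, red, green, blue; 420x560 float32, m along the optical axis (not along the pixel's ray), 0 where there is no reading.
- ctrl.camera_info(name): a dict with "camera_matrix" (3x3 intrinsics, pixels), "R" (3x3) and "t" (3): a world point X has camera coordinates R X + t; the wrist camera has in their place "T_tool_cam" (4x4, takes a point from camera to tool coordinates, whose origin is the TCP and whose axes are the flange's). Camera axes: x right, y down, z forward; pixel columns grow to the right and rows downward; lengths in m; the calibration is good to about 2 mm. A picture is of the moment at which its call begins: read the wrist's pose just before it. camera_info takes no time and is no camera call.
- ctrl.hand_in(): hands the job in; it is judged then, once.
The state is a dict: "time_s": time; "q": joint angles; "dq": joint speeds; "joint_efforts": joint torques, N m; "eef_pos": TCP position; "eef_rot": TCP orientation; "wrist_force": force on the tool from outside, world axes, zero at the start; "torque": the same for the moment, N m; "opening": opening from 0.0 (shut) to 1.0 (fully open); "grasp_force": force on a finger pad.
Only numpy, scipy, OpenCV 4.12 (cv2) and the standard library are available. Lean on these libraries where they do the work, as an engineer would, in place of code of your own. Each camera call takes 0.05 s, during which the arm holds its last target. There are 200 camera calls.

TASK

Two wooden discs are to be pressed together on the round steel plate: lay the wide disc flat in the middle of the plate, then lay the narrow disc flat on the middle of the wide one, letting go of each. Then take the steel weight off its barbed hook, raising it and backing it over the barb without yanking at the hook, and set it gently and upright on the middle of the narrow disc. Centre each layer to within about 5 mm, and leave the other things on the bench where they are.

Things in the scene. Friction and masses are not known exactly. Their poses are not given: they have to be found in the camera images.
- plate: round flat steel press plate fixed to the bench, 160 mm across, 8 mm thick, faint cross lines through its middle; origin under its centre, z up
- plate_top (a point): the middle of the press plate's upper face, 8 mm above the bench
- wide: the wide wooden disc, 66 mm across, 18 mm thick, about 40 g, lying flat on the bench; origin at the centre of its underside, z along its axis
- wide_center (a point): centre of the wide disc (half way up, 9 mm above its underside)
- narrow: the narrow disc of the same wood, 46 mm across, 18 mm thick, about 20 g, lying flat on the bench; origin at the centre of its underside, z along its axis
- narrow_center (a point): centre of the narrow disc (9 mm above its underside)
- hook: fixed steel stand: base 110 x 90 x 12 mm (35 mm in front of and 75 mm behind the post), post 12 mm thick, and at its top a level round arm 6 mm thick along the stand's own -x, axis 160 mm above the bench. 91 mm out it turns up and back into a barb. The space above the arm is open. Origin on the bench under the post's axis
- hook_tip (a point): centre of the barb's rounded end (6 mm thick), 80 mm from the post's axis along the stand's -x, 176 mm above the bench: the barb's top is 16 mm above the arm's top
- weight: dark steel press weight, about 0.4 kg, 88 mm tall: round foot 58 mm across, 16 mm thick; on it two straps framing a closed window 24 mm wide (y), 36 mm high; above it a solid grip block. It hangs upright, the hook's arm through the window, 40 to 48 mm in front of the post, its x about along the arm, its underside about 111 mm above the bench. Origin at the centre of its underside, z up
- weight_window (a point): middle of the weight's window, 34 mm above its underside (window from 16 to 52 mm). Hanging, the window's upper edge rests on the arm; once the weight is raised by 18 to 28 mm the window passes over the barb along the stand's -x
- weight_grip (a point): middle of the weight's solid grip block, 70 mm above its underside; block 36 mm wide along the weight's y, 12 mm thick along x, from 52 to 88 mm above the underside
- cap_a: bystander: green plastic bottle cap, 30 mm across, 14 mm high, open side up
- cap_b: bystander: another such cap
- cap_c: bystander: another such cap
- tape: bystander: roll of pale tape lying flat, 90 mm outside, 72 mm inside, 24 mm high
- glue: bystander: closed white bottle, 56 mm across, 150 mm tall, standing
- offcut: bystander: rectangular plywood offcut 90 x 60 x 18 mm, lying flat
- brush: bystander: brush lying flat; origin under its middle
Not all that is in view belongs to the job. Several things have the shape of the plate; the one meant has the colours described above. What is shaped like the narrow but pink is not meant.

How it is judged:
On the way, in this order (a step that is already met when the one before it is completed fails the run):
1. the wide disc lies flat in the middle of the plate, let go (horizontal distance between wide_center and plate_top below 0.008 m and z of wide_center in the frame of plate_top between 0.006 and 0.012 m and angle between the z axis of wide and the z axis of plate, either way round below 0.08 rad and contact force between the fingers and wide below 0.2 N), for 0.2 s.
2. the narrow disc lies flat on the middle of the wide one, let go (horizontal distance between wide_center and plate_top below 0.008 m and z of wide_center in the frame of plate_top between 0.006 and 0.012 m and angle between the z axis of each of wide, narrow and the z axis of plate, either way round below 0.08 rad and horizontal distance between narrow_center and wide_center below 0.007 m and z of narrow_center in the frame of plate_top between 0.024 and 0.03 m and contact force between the fingers and narrow below 0.2 N), for 0.2 s.
3. the weight is off the hook, clear in front of the barb (x of weight in the frame of hook below -0.115 m and contact force between weight and hook below 0.1 N), for 0.05 s.
At the end, for the whole second after the job is handed in: the wide disc lies flat on the plate within 8 mm of its middle, the narrow disc flat on it within 7 mm of its middle, the weight stands upright on the narrow disc within 8 mm of its middle (each within 0.08 rad of level and 3 to 4 mm of its right height), let go and at rest (horizontal distance between wide_center and plate_top below 0.008 m and z of wide_center in the frame of plate_top between 0.006 and 0.012 m and angle between the z axis of each of wide, narrow and the z axis of plate, either way round below 0.08 rad and horizontal distance between narrow_center and wide_center below 0.007 m and z of narrow_center in the frame of plate_top between 0.024 and 0.03 m and horizontal distance between weight and narrow_center below 0.008 m and z of weight in the frame of plate_top between 0.032 and 0.04 m and angle between weight's own z axis and vertical below 0.08 rad and linear speed of each of wide, narrow, weight below 0.02 m/s and contact force between the fingers and weight below 0.2 N); the robot touches nothing.
It fails at once if the hook is yanked: more than 60 N between the weight and the hook (contact force between weight and hook above 60 N).
It fails at once if the weight is rammed down: more than 120 N between it and the narrow disc (contact force between weight and narrow above 120 N).
It fails at once if the weight is dropped: let go, it falls faster than 0.3 m/s (about 5 mm of free fall) (contact force between the fingers and weight below 0.1 N and linear speed of weight above 0.3 m/s).
It fails at once if a bystander is moved by more than 30 mm (distance of any of cap_a, cap_b, cap_c, tape, glue, offcut, brush from where it was at the start of the episode above 0.03 m).
It also fails if it takes over 58 s, if anything falls off the work surface, if the arm or the gripper's body presses on something with over 40 N, if the wrist force passes 120 N, or if a joint passes its speed limit or range.

## Working session

There is one attempt and no reset: what is moved stays moved. The work goes in short steps, Python scripts to look and compute and a tool call to move; the robot and the scene stay as the last step left them, time stands still between calls to the robot, and variables do not carry over. Pictures are saved under pics/ and viewed, at most 14 in all, crops included, and the job is handed in when it is done.

Besides the shell and the picture viewer there is one more tool, called after "Call:" by a JSON object that holds its "fn" and its "kwargs", one argument or row to a line. drive_tool: Moves the arm, as the interface text tells. Its arguments: {"type":"object","properties":{"plan":{"type":"array"},"jaw":{"type":"number"}},"required":["plan"]}

```bash
mkdir -p pics; ls
cat > h.py <<'E'
import numpy as np, cv2
from bench import ctrl
from scipy.spatial.transform import Rotation as Rn
def grab(n):
    o=ctrl.get_obs(); p,d=ctrl.camera(n); i=ctrl.camera_info(n); K=np.array(i["camera_matrix"])
    if n=="wrist":
        q=o["eef_rot"]; T=np.eye(4); T[:3,:3]=Rn.from_quat([q[1],q[2],q[3],q[0]]).as_matrix(); T[:3,3]=o["eef_pos"]
        W=T@np.array(i["T_tool_cam"])   # cam->world
    else:
        W=np.eye(4); R=np.array(i["R"]); W[:3,:3]=R.T; W[:3,3]=-R.T@np.array(i["t"])
    return p,d,K,W
def ray(uv,K,W):
    d=W[:3,:3]@np.linalg.solve(K,[uv[0],uv[1],1.]); return W[:3,3],d
def onz(uv,z,K,W):
    c,d=ray(uv,K,W); return c+d*(z-c[2])/d[2]
def pts(d,K,W):
    v,u=np.indices(d.shape); X=np.stack([(u-K[0,2])/K[0,0]*d,(v-K[1,2])/K[1,1]*d,d],-1)
    return X@W[:3,:3].T+W[:3,3]
def two(a,b):
    (c1,d1),(c2,d2)=a,b; s=np.linalg.lstsq(np.stack([d1,-d2],1),c2-c1,rcond=None)[0]
    return (c1+s[0]*d1+c2+s[1]*d2)/2, np.linalg.norm(c1+s[0]*d1-c2-s[1]*d2)
def save(n,p): cv2.imwrite(n,p[...,::-1])
E
python3 - <<'E'
from h import *
import pickle
o=ctrl.get_obs(); print(o["time_s"],o["eef_pos"],o["eef_rot"],o["opening"])
D={n:grab(n) for n in("scene","side","wrist")}
pickle.dump(D,open("d0.pkl","wb"))
for n in D: save(f"pics/{n}0.png",D[n][0]); print(n,D[n][3].round(3).tolist(),D[n][2].round(1).tolist())
E
```

```text
pics
0.0 [5.74454355e-01 1.25309786e-04 2.30384958e-01] [-7.26095882e-04  7.07109340e-01  7.07103694e-01 -4.69282113e-04] 1.0003325429788357
scene [[0.596, 0.543, -0.591, 1.069], [0.803, -0.421, 0.423, -0.39], [-0.019, -0.726, -0.687, 0.765], [0.0, 0.0, 0.0, 1.0]] [[404.4, 0.0, 278.9], [0.0, 404.4, 205.7], [0.0, 0.0, 1.0]]
side [[0.924, -0.254, 0.284, 0.275], [-0.381, -0.578, 0.722, -0.704], [-0.019, -0.776, -0.631, 0.76], [0.0, 0.0, 0.0, 1.0]] [[444.4, 0.0, 281.1], [0.0, 444.4, 212.7], [0.0, 0.0, 1.0]]
wrist [[1.0, 0.001, -0.002, 0.575], [0.0, -0.96, -0.279, 0.07], [-0.002, 0.279, -0.96, 0.374], [0.0, 0.0, 0.0, 1.0]] [[346.8, 0.0, 278.6], [0.0, 346.8, 209.7], [0.0, 0.0, 1.0]]
```

View pics/scene0.png

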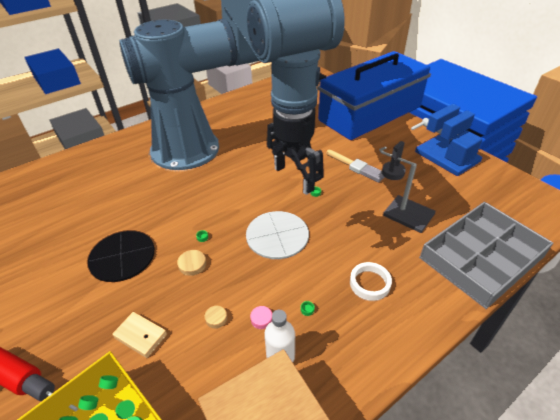

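View pics/side0.png

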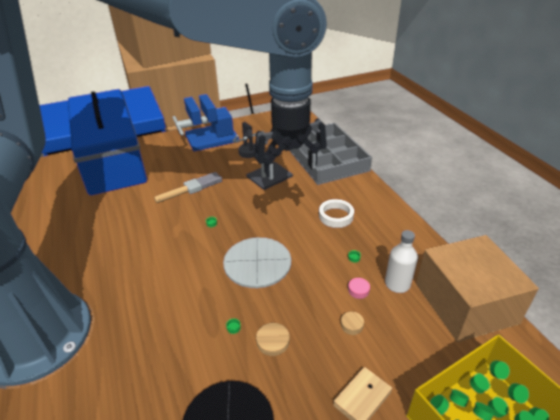

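The scene view shows the steel plate (277,234) and a black lookalike (121,255). It also shows the wide disc (192,262), the narrow disc (216,316), the pink lookalike (262,316), and the weight on the hook (395,160). In the side view they are at plate (257,262), wide (273,338), narrow (352,322), pink (359,288) and weight (~250,140). The pale grey steel plate and the wood-coloured 46 mm disc are the ones meant. I'll measure them and make a confirming crop.

```bash
cat > m.py <<'E'
from h import *
import pickle
D=pickle.load(open("d0.pkl","rb"))
seeds={"plate":{"scene":(262,228),"side":(245,255)},"wide":{"scene":(192,258),"side":(273,334)},"narrow":{"scene":(216,314),"side":(352,320)}}
H={"plate":.008,"wide":.018,"narrow":.018}
for ob in seeds:
    r=[]
    for n in("scene","side"):
        p,d,K,W=D[n]; lab=cv2.cvtColor(cv2.GaussianBlur(p,(3,3),0),cv2.COLOR_RGB2LAB).astype(int)
        u,v=seeds[ob][n]; c=np.median(lab[v-2:v+3,u-2:u+3].reshape(-1,3),0)
        e=abs(lab-c); m=((e[...,0]<45)&(abs(e[...,1:]).max(-1)<12)).astype(np.uint8)
        Z=pts(d,K,W)[...,2]; m&=((abs(Z-H[ob])<.006)|(d==0)).astype(np.uint8)
        k=3 if ob!="plate" else 5
        m=cv2.morphologyEx(m,cv2.MORPH_CLOSE,np.ones((k,k)))
        _,L=cv2.connectedComponents(m); m=(L==L[v,u]).astype(np.uint8)
        cs,_=cv2.findContours(m,cv2.RETR_EXTERNAL,cv2.CHAIN_APPROX_NONE); cn=max(cs,key=cv2.contourArea)
        P=np.array([onz(q[0],H[ob],K,W)[:2] for q in cn],np.float32)
        cc,rr=cv2.minEnclosingCircle(P); fe=cv2.fitEllipse(P)
        M=cv2.fitEllipse(cn); 
        print(ob,n,"onplane ctr",np.round(fe[0],4),"axes",np.round(fe[1],4),"medZ",np.median(Z[m>0]).round(4),"px",np.round(M[0],1))
        # ray through projected centre
        C=np.r_[fe[0],H[ob]]; r.append((W[:3,3],C-W[:3,3]))
    X,g=two(*r); print("  two-view",X.round(4),"gap",g.round(4))
p,d,K,W=D["scene"]
a=cv2.resize(p[205:335,80:320],None,fx=3,fy=3,interpolation=cv2.INTER_CUBIC)
b=cv2.resize(p[130:240,340:450],None,fx=3.5,fy=3.5,interpolation=cv2.INTER_CUBIC)
save("pics/crop1.png",a); save("pics/crop2.png",b)
E
python3 m.py
```

```text
plate scene onplane ctr [0.4956 0.0118] axes [0.154  0.1558] medZ 0.0054 px [276.7 234.1]
plate side onplane ctr [0.4926 0.0132] axes [0.1569 0.1604] medZ 0.0091 px [256.9 261.9]
  two-view [0.4933 0.014  0.0059] gap 0.0019
wide scene onplane ctr [ 0.4487 -0.2069] axes [0.0617 0.062 ] medZ 0.0151 px [190.5 260.2]
wide side onplane ctr [ 0.4458 -0.2067] axes [0.0627 0.0673] medZ 0.0185 px [272.5 337.2]
  two-view [ 0.4465 -0.2058  0.0158] gap 0.0011
narrow scene onplane ctr [ 0.6117 -0.2349] axes [0.0423 0.0438] medZ 0.0153 px [214.8 314.9]
narrow side onplane ctr [ 0.6092 -0.2347] axes [0.0434 0.047 ] medZ 0.0187 px [352.5 320.9]
  two-view [ 0.6102 -0.234   0.016 ] gap 0.001
```

View pics/crop1.png

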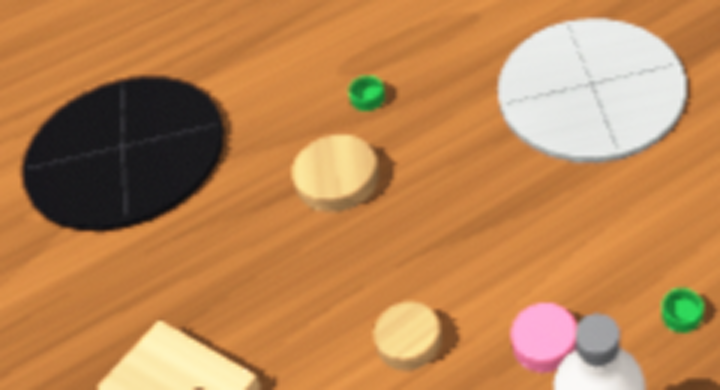

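View pics/crop2.png

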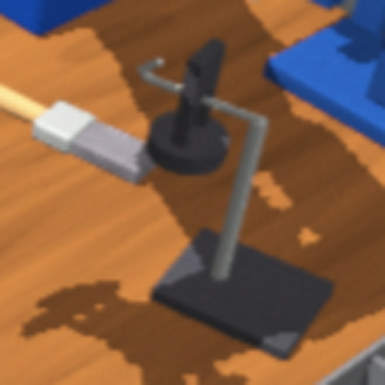

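The crops confirm it. The narrow disc (scene 216,316) is wood-coloured and its pink twin is not. The plate (277,234) is pale steel and the other is black. In the hook crop, the arm runs from the post corner (~415,165) to the barb bend (~381,153), with the weight hanging between.

Run:
```python
from h import *
import pickle
D=pickle.load(open("d0.pkl","rb"))
p,d,K,W=D["scene"]
for n,uv,z in [("cap1",(202.5,236),.012),("capM",(317,192),.012),("cap2",(308,308.5),.012),("corner",(415.7,165.2),.160),("bend",(381.4,152.5),.160),("tip",(386,148),.176),("tape",(371,281),.012),("brushend",(381,176),.01),("pink",(262,315),.018),("glue top",(279,316),.15)]:
    print(n,onz(uv,z,K,W).round(3))
P=pts(d,K,W)
m=np.zeros(d.shape,bool); m[135:190,375:425]=1
for lo,hi in[(.105,.13),(.13,.155),(.165,.205)]:
    s=m&(P[...,2]>lo)&(P[...,2]<hi)&(p.max(-1)<110); q=P[s]; print("scene",lo,hi,len(q),q.mean(0).round(3),q.min(0).round(3),q.max(0).round(3))
p,d,K,W=D["side"]; P=pts(d,K,W); m=np.zeros(d.shape,bool); m[75:190,225:275]=1
for lo,hi in[(.105,.13),(.13,.155),(.165,.205)]:
    s=m&(P[...,2]>lo)&(P[...,2]<hi)&(P[...,1]>.1)&(p.max(-1)<110); q=P[s]; print("side",lo,hi,len(q),len(q) and (q.mean(0).round(3),q.min(0).round(3),q.max(0).round(3)))
p=D["side"][0]; save("pics/crop3.png",cv2.resize(p[70:200,200:340],None,fx=4,fy=4,interpolation=cv2.INTER_CUBIC))
```

```text
cap1 [ 0.393 -0.145  0.012]
capM [0.442 0.192 0.012]
cap2 [ 0.716 -0.067  0.012]
corner [0.637 0.328 0.16 ]
bend [0.551 0.302 0.16 ]
tip [0.558 0.307 0.176]
tape [0.747 0.091 0.012]
brushend [0.501 0.387 0.01 ]
pink [ 0.672 -0.156  0.018]
glue top [ 0.762 -0.175  0.15 ]
scene 0.105 0.13 337 [0.594 0.311 0.122] [0.556 0.288 0.106] [0.634 0.346 0.13 ]
scene 0.13 0.155 90 [0.602 0.316 0.142] [0.575 0.297 0.131] [0.635 0.336 0.155]
scene 0.165 0.205 156 [0.584 0.312 0.184] [0.543 0.297 0.165] [0.594 0.336 0.199]
side 0.105 0.13 167 (array([0.575, 0.307, 0.125]), array([0.556, 0.287, 0.111]), array([0.608, 0.343, 0.13 ]))
side 0.13 0.155 69 (array([0.584, 0.314, 0.141]), array([0.564, 0.297, 0.13 ]), array([0.595, 0.336, 0.154]))
side 0.165 0.205 143 (array([0.581, 0.312, 0.185]), array([0.54 , 0.295, 0.165]), array([0.627, 0.335, 0.203]))
```

Call:
{"fn": "drive_tool", "kwargs": {
  "plan": [
    [[-0.09, -0.05, 0, 0], [-0.18, -0.1, 0, 0], [-0.26, -0.16, 0, 0], [-0.35, -0.22, 0, 0], [-0.42, -0.27, 0, 0], [-0.48, -0.32, 0, 0], [-0.48, -0.32, 0, 0], [-0.48, -0.32, 0, 0]]
  ],
  "jaw": 0
}}

```text
time_s: 0.82
eef_pos: [0.4461, -0.1931, 0.2312]
eef_rot: [-0.0, 0.708, 0.706, 0.0]
wrist_force: [-0.4, 1.2, -0.6]
opening: 1.001
grasp_force: 0.0
```

```bash
cat > w.py <<'E'
from h import *
import sys
def disc(z,guess,dia,tol=14,name=None,dz=.007):
    p,d,K,W=grab("wrist")
    if name: save(name,p)
    g=np.linalg.inv(W)@np.r_[guess,z,1]; g=K@g[:3]; u,v=(g[:2]/g[2]).astype(int)
    lab=cv2.cvtColor(cv2.GaussianBlur(p,(3,3),0),cv2.COLOR_RGB2LAB).astype(int)
    c=np.median(lab[v-8:v+9,u-8:u+9].reshape(-1,3),0); e=abs(lab-c)
    Z=pts(d,K,W); m=((e[...,0]<50)&(e[...,1:].max(-1)<tol)&(abs(Z[...,2]-z)<dz)).astype(np.uint8)
    m=cv2.morphologyEx(m,cv2.MORPH_CLOSE,np.ones((5,5)))
    _,L=cv2.connectedComponents(m); m=(L==L[v,u]).astype(np.uint8)
    cs,_=cv2.findContours(m,cv2.RETR_EXTERNAL,cv2.CHAIN_APPROX_NONE); cn=max(cs,key=cv2.contourArea)
    h=cv2.convexHull(cn)[:,0]; b=((h>3)&(h<[556,416])).all(1)
    P=np.array([onz(q,z,K,W)[:2] for q in cn[:,0]],np.float32)
    f=cv2.fitEllipse(P); cc,r=cv2.minEnclosingCircle(P)
    o=ctrl.get_obs()
    print("t",round(o["time_s"],2),"px",(u,v),"ctr",np.round(f[0],4),"axes",np.round(f[1],4),"circ",np.round(cc,4),round(2*r,4),"Z",np.median(Z[...,2][m>0]).round(4),"inframe",b.all(),"tcp",np.round(o["eef_pos"],4))
    return np.array(f[0])
E
python3 -c "
from w import *
disc(.018,(.447,-.206),.066,name='pics/w1.png')"
```

```text
t 0.87 px (np.int64(279), np.int64(190)) ctr [ 0.445  -0.2075] axes [0.0634 0.0641] circ [ 0.445  -0.2077] 0.0654 Z 0.0185 inframe True tcp [ 0.4468 -0.1922  0.2312]
```

View pics/w1.png

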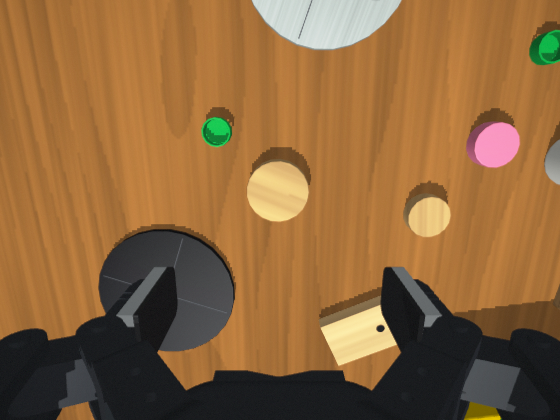

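View pics/crop3.png

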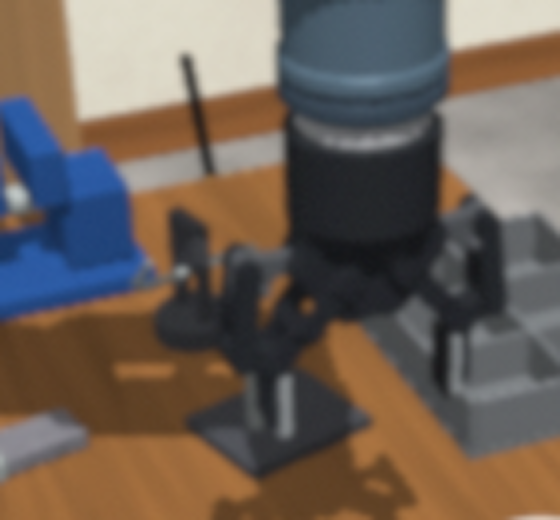

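The wide disc is directly below at (278,191), the black plate is to its lower left, and the cap is clear. The wide disc measures (0.445, -0.2075) with its top at about 18 mm, and all views agree. Next I'll descend, grip and lift.

Call:
{"fn": "drive_tool", "kwargs": {
  "plan": [
    [[-0.02, -0.002, 0.1, 0], [-0.039, -0.004, 0.2, 0], [-0.039, -0.004, 0.3, 0], [-0.039, -0.004, 0.4, 0], [-0.039, -0.004, 0.48, 0], [-0.039, -0.004, 0.54, 0], [-0.039, -0.004, 0.57, 0], [-0.039, -0.004, 0.582, 0], [-0.039, -0.004, 0.582, 0], [-0.039, -0.004, 0.582, 0]]
  ],
  "jaw": 0
}}

```text
time_s: 1.7
eef_pos: [0.4463, -0.2072, -0.001]
eef_rot: [0.0, 0.707, 0.708, 0.0]
wrist_force: [-0.7, -0.6, 0.0]
opening: 1.001
grasp_force: 0.0
```

Call:
{"fn": "drive_tool", "kwargs": {
  "plan": [
    [[0, 0, 0, 0], [0, 0, 0, 0], [0, 0, 0, 0], [0, 0, 0, 0], [0, 0, 0, 0], [0, 0, 0, 0], [0, 0, 0, 0], [0, 0, 0, 0]]
  ],
  "jaw": 1
}}

```text
time_s: 2.37
eef_pos: [0.4467, -0.2083, 0.0005]
eef_rot: [0.002, 0.707, 0.707, 0.0]
wrist_force: [-0.7, 2.8, 7.4]
opening: 0.745
grasp_force: 64.4
```

```bash
cat > pl.py <<'E'
from h import *
def plate(p,d,K,W,z=.008):
    hsv=cv2.cvtColor(p,cv2.COLOR_RGB2HSV); P=pts(d,K,W)
    m=((hsv[...,1]<60)&(hsv[...,2]>120)&(np.hypot(P[...,0]-.494,P[...,1]-.013)<.1)&(abs(P[...,2]-z)<.008)).astype(np.uint8)
    m=cv2.morphologyEx(m,cv2.MORPH_CLOSE,np.ones((7,7)))
    cs,_=cv2.findContours(m,cv2.RETR_EXTERNAL,cv2.CHAIN_APPROX_NONE); cn=max(cs,key=cv2.contourArea)[:,0]
    ok=((cn>4)&(cn<[555,415])).all(1)
    Q=np.array([onz(q,z,K,W)[:2] for q in cn[ok]])
    from scipy.optimize import least_squares
    r=least_squares(lambda a:np.hypot(*(Q-a[:2]).T)-a[2],[.494,.013,.08],loss="soft_l1",f_scale=.001)
    print("plate",r.x.round(4),"rms",np.sqrt(np.mean(r.fun**2)).round(4),len(Q),ok.mean().round(2),"Z",np.median(P[...,2][m>0]).round(4))
E
python3 -c "
import pickle
from pl import *
D=pickle.load(open('d0.pkl','rb'))
for n in D: print(n); plate(*D[n])
"
```

```text
scene
plate [0.4963 0.011  0.079 ] rms 0.0012 157 1.0 Z 0.0054
side
plate [0.4923 0.0124 0.0805] rms 0.0014 170 1.0 Z 0.009
wrist
plate [0.4919 0.012  0.0791] rms 0.0003 427 1.0 Z 0.0085
```

Call:
{"fn": "drive_tool", "kwargs": {
  "plan": [
    [[0, 0, -0.05, 0], [0, 0, -0.14, 0], [0.05, 0.01, -0.24, 0], [0.12, 0.03, -0.3, 0], [0.2, 0.05, -0.3, 0], [0.28, 0.08, -0.3, 0], [0.36, 0.1, -0.3, 0], [0.42, 0.12, -0.3, 0], [0.42, 0.12, -0.3, 0], [0.42, 0.12, -0.3, 0]]
  ]
}}

```text
time_s: 3.2
eef_pos: [0.4939, -0.0386, 0.1194]
eef_rot: [0.001, 0.706, 0.708, 0.0]
wrist_force: [0.4, -0.4, 0.4]
opening: 0.743
grasp_force: 66.4
```

```bash
python3 -c "
from pl import *
a=grab('wrist'); plate(*a); save('pics/w2.png',a[0])
"
```

```text
plate [0.4821 0.0088 0.0695] rms 0.0202 753 1.0 Z 0.0085
```

View pics/w2.png

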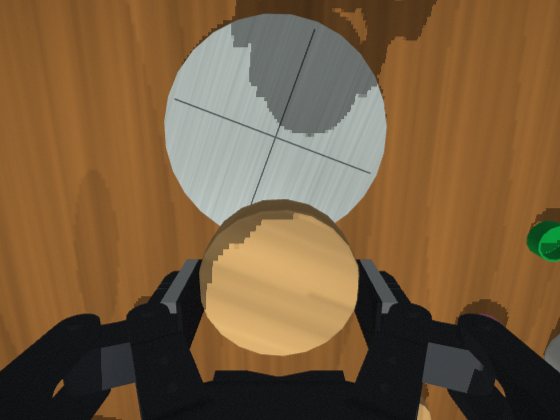

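The cross lines of the plate meet at (276,137). The held wide disc spans columns 200–359, and its top face's near edge is at row 355.

```bash
python3 -c "
from h import *
p,d,K,W=grab('wrist'); o=ctrl.get_obs(); t=np.array(o['eef_pos'])
print(t, 'cross',onz((276,137),.008,K,W).round(4), pts(d,K,W)[137,270].round(4))
X=pts(d,K,W); print('disc top z rel tcp',(np.median(X[270:340,230:330,2])-t[2]).round(4))
for zt in(.017,.0185,.020): print(zt,(onz((279.5,355),t[2]+zt,K,W)+[0,.033,0]-t).round(4))
lab=cv2.cvtColor(p,cv2.COLOR_RGB2HSV); m=(abs(X[...,2]-t[2]-.018)<.006)&(lab[...,1]>60); q=X[m]; r=cv2.minEnclosingCircle(q[:,:2].astype(np.float32)); print('enc',np.array(r[0])-t[:2],r[1],m.sum())
"
```

```text
[ 0.49354972 -0.04017442  0.11903834] cross [0.4924 0.0107 0.008 ] [0.4881 0.0107 0.0085]
disc top z rel tcp 0.0181
0.017 [0.0011 0.0013 0.017 ]
0.0185 [0.0011 0.0025 0.0185]
0.02 [0.0011 0.0038 0.02  ]
enc [0.00059973 0.00613473] 0.04553338885307312 19036
```

Call:
{"fn": "drive_tool", "kwargs": {
  "plan": [
    [[0.06, -0.002, 0.06, 0], [0.125, -0.004, 0.12, 0], [0.125, -0.004, 0.18, 0], [0.125, -0.004, 0.22, 0], [0.125, -0.004, 0.25, 0], [0.125, -0.004, 0.267, 0], [0.125, -0.004, 0.276, 0], [0.125, -0.004, 0.277, 0], [0.125, -0.004, 0.277, 0], [0.125, -0.004, 0.277, 0]]
  ]
}}

```text
time_s: 4.13
eef_pos: [0.4925, 0.0094, 0.0085]
eef_rot: [0.001, 0.708, 0.707, 0.0]
wrist_force: [-0.3, -0.7, 2.6]
opening: 0.75
grasp_force: 66.7
```

Call:
{"fn": "drive_tool", "kwargs": {
  "plan": [
    [[0, 0, 0, 0], [0, 0, 0, 0], [0, 0, 0, 0], [0, 0, 0, 0], [0, 0, 0, 0], [0, 0, 0, 0]]
  ],
  "jaw": 0
}}

```text
time_s: 4.63
eef_pos: [0.4918, 0.0105, 0.0077]
eef_rot: [-0.0, 0.707, 0.707, -0.0]
wrist_force: [0.1, -0.7, -0.7]
opening: 1.003
grasp_force: 0.0
```

Call:
{"fn": "drive_tool", "kwargs": {
  "plan": [
    [[0, 0, -0.05, 0], [0, 0, -0.15, 0], [-0.1, 0, -0.25, 0], [-0.15, 0, -0.35, 0], [-0.15, 0, -0.45, 0], [-0.15, 0, -0.5, 0], [-0.15, 0, -0.5, 0], [-0.15, 0, -0.5, 0]]
  ]
}}

```text
time_s: 5.3
eef_pos: [0.4933, -0.0503, 0.2102]
eef_rot: [0.003, 0.707, 0.707, 0.001]
wrist_force: [0.0, -0.1, -0.4]
opening: 0.999
grasp_force: 0.0
```

```bash
python3 -c "
from w import *
from pl import *
disc(.026,(.492,.0115),.066,name='pics/w3.png')
disc(.018,(.6095,-.2345),.046)
p,d,K,W=grab('wrist')
plate(p,d,K,W); X=pts(d,K,W)
"
```

```text
t 5.35 px (np.int64(275), np.int64(117)) ctr [0.4926 0.0103] axes [0.0633 0.0637] circ [0.4924 0.0102] 0.0648 Z 0.0265 inframe True tcp [ 0.492  -0.0496  0.2081]
t 5.4 px (np.int64(382), np.int64(343)) ctr [ 0.6064 -0.2363] axes [0.0395 0.0452] circ [ 0.6081 -0.2357] 0.0455 Z 0.0184 inframe True tcp [ 0.4912 -0.0492  0.2068]
plate [0.4917 0.0122 0.0791] rms 0.0003 483 1.0 Z 0.0085
```

The wide disc is 2 mm from the plate centre and flat, so on to the narrow disc.

Call:
{"fn": "drive_tool", "kwargs": {
  "plan": [
    [[-0.08, 0.05, 0, 0], [-0.16, 0.1, 0, 0], [-0.24, 0.15, 0, 0], [-0.32, 0.2, 0, 0], [-0.4, 0.25, 0, 0], [-0.45, 0.295, 0, 0], [-0.45, 0.295, 0, 0], [-0.45, 0.295, 0, 0]]
  ]
}}

```text
time_s: 6.12
eef_pos: [0.6091, -0.2298, 0.2044]
eef_rot: [-0.002, 0.708, 0.707, -0.001]
wrist_force: [-0.9, 0.6, 0.4]
opening: 1.0
grasp_force: 0.0
```

```bash
python3 -c "
from w import *
disc(.018,(.609,-.235),.046,name='pics/w4.png')"
```

```text
t 6.17 px (np.int64(278), np.int64(189)) ctr [ 0.6082 -0.2357] axes [0.0439 0.0443] circ [ 0.6082 -0.2358] 0.0453 Z 0.0185 inframe True tcp [ 0.6087 -0.2288  0.2049]
```

Call:
{"fn": "drive_tool", "kwargs": {
  "plan": [
    [[-0.016, -0.003, 0.1, 0], [-0.016, -0.003, 0.2, 0], [-0.016, -0.003, 0.3, 0], [-0.016, -0.003, 0.4, 0], [-0.016, -0.003, 0.46, 0], [-0.016, -0.003, 0.49, 0], [-0.016, -0.003, 0.51, 0], [-0.016, -0.003, 0.51, 0], [-0.016, -0.003, 0.51, 0]]
  ]
}}

```text
time_s: 6.92
eef_pos: [0.6095, -0.236, 0.0052]
eef_rot: [0.001, 0.707, 0.707, 0.0]
wrist_force: [-0.6, 0.5, 1.3]
opening: 0.998
grasp_force: 0.0
```

Call:
{"fn": "drive_tool", "kwargs": {
  "plan": [
    [[0, 0, 0, 0], [0, 0, 0, 0], [0, 0, 0, 0], [0, 0, 0, 0], [0, 0, 0, 0], [0, 0, 0, 0], [0, 0, 0, 0], [0, 0, 0, 0], [0, 0, 0, 0]]
  ],
  "jaw": 1
}}

```text
time_s: 7.67
eef_pos: [0.6097, -0.2367, 0.0057]
eef_rot: [0.001, 0.707, 0.707, 0.0]
wrist_force: [-1.2, 1.3, 6.2]
opening: 0.502
grasp_force: 60.4
```

Call:
{"fn": "drive_tool", "kwargs": {
  "plan": [
    [[0, 0, -0.05, 0], [0, 0, -0.14, 0], [0.06, -0.03, -0.24, 0], [0.12, -0.07, -0.3, 0], [0.2, -0.12, -0.3, 0], [0.28, -0.16, -0.3, 0], [0.36, -0.21, -0.3, 0], [0.43, -0.25, -0.3, 0], [0.48, -0.28, -0.3, 0], [0.49, -0.29, -0.3, 0], [0.49, -0.29, -0.3, 0], [0.49, -0.29, -0.3, 0]]
  ]
}}

```text
time_s: 8.67
eef_pos: [0.4935, -0.0406, 0.1245]
eef_rot: [0.001, 0.707, 0.707, 0.0]
wrist_force: [0.6, -0.7, 0.0]
opening: 0.509
grasp_force: 61.1
```

```bash
python3 -c "
from h import *
p,d,K,W=grab('wrist'); o=ctrl.get_obs(); t=np.array(o['eef_pos']); save('pics/w5.png',p)
X=pts(d,K,W); hsv=cv2.cvtColor(p,cv2.COLOR_RGB2HSV)
m=(abs(X[...,2]-t[2]-.016)<.008)&(hsv[...,1]>60)&(hsv[...,2]>90)
v,u=np.nonzero(m); print(t,u.min(),u.max(),v.min(),v.max(),'ztop rel',(np.median(X[m][:,2])-t[2]).round(4))
"
```

```text
[ 0.49374926 -0.04105876  0.12436071] 189 366 225 327 ztop rel 0.0129
```

View pics/w5.png

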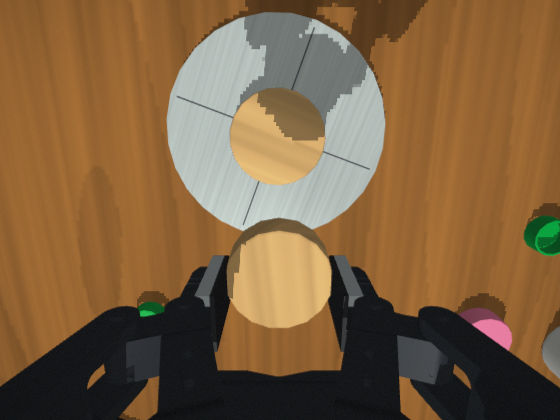

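The narrow disc is held between columns 228–331, with its near edge at row 327. The wide disc sits in the middle of the plate at about (278,136).

```bash
python3 -c "
from w import *
c=disc(.026,(.4925,.0103),.066)
p,d,K,W=grab('wrist'); o=[np.array(ctrl.get_obs()['eef_pos'])]; t=o[0]
print(t)
for zt in(.012,.013,.014): 
  N=onz((279.5,327),t[2]+zt,K,W)+[0,.023,0]; print(zt,(N-t).round(4),'to go',(c-N[:2]).round(4))
"
```

```text
t 8.77 px (np.int64(275), np.int64(136)) ctr [0.4895 0.0048] axes [0.0497 0.0679] circ [0.4931 0.0102] 0.0651 Z 0.0265 inframe True tcp [ 0.4937 -0.0412  0.1242]
[ 0.49356006 -0.04123806  0.12398231]
0.012 [0.0011 0.0012 0.012 ] to go [-0.0052  0.0449]
0.013 [0.0011 0.0019 0.013 ] to go [-0.0052  0.0442]
0.014 [0.0011 0.0026 0.014 ] to go [-0.0052  0.0435]
```

Call:
{"fn": "drive_tool", "kwargs": {
  "plan": [
    [[0.06, -0.002, 0.04, 0], [0.126, -0.0045, 0.1, 0], [0.126, -0.0045, 0.15, 0], [0.126, -0.0045, 0.19, 0], [0.126, -0.0045, 0.215, 0], [0.126, -0.0045, 0.226, 0], [0.126, -0.0045, 0.23, 0], [0.126, -0.0045, 0.231, 0], [0.126, -0.0045, 0.231, 0]]
  ]
}}

```text
time_s: 9.57
eef_pos: [0.4918, 0.0096, 0.0319]
eef_rot: [0.001, 0.707, 0.707, 0.0]
wrist_force: [-0.2, 0.3, -0.2]
opening: 0.51
grasp_force: 61.2
```

Call:
{"fn": "drive_tool", "kwargs": {
  "plan": [
    [[0, 0, 0, 0], [0, 0, 0, 0], [0, 0, 0, 0], [0, 0, 0, 0], [0, 0, 0, 0], [0, 0, 0, 0]]
  ],
  "jaw": 0
}}

```text
time_s: 10.07
eef_pos: [0.4909, 0.0104, 0.0314]
eef_rot: [0.0, 0.707, 0.707, 0.0]
wrist_force: [0.1, -0.5, 0.1]
opening: 1.006
grasp_force: 0.0
```

Call:
{"fn": "drive_tool", "kwargs": {
  "plan": [
    [[0, 0, -0.05, 0], [0, 0, -0.15, 0], [-0.1, 0, -0.25, 0], [-0.15, 0, -0.35, 0], [-0.15, 0, -0.43, 0], [-0.15, 0, -0.45, 0], [-0.15, 0, -0.45, 0], [-0.15, 0, -0.45, 0]]
  ]
}}

```text
time_s: 10.73
eef_pos: [0.4912, -0.0498, 0.212]
eef_rot: [0.001, 0.707, 0.707, 0.0]
wrist_force: [-0.4, -1.2, -0.5]
opening: 0.997
grasp_force: 0.0
```

```bash
python3 -c "
from w import *
from pl import *
disc(.044,(.4925,.0103),.046,name='pics/w6.png')
p,d,K,W=grab('wrist'); plate(p,d,K,W)
X=pts(d,K,W); hsv=cv2.cvtColor(p,cv2.COLOR_RGB2HSV)
m=(abs(X[...,2]-.0265)<.005)&(np.hypot(X[...,0]-.4925,X[...,1]-.0103)<.04)
r=cv2.minEnclosingCircle(X[m][:,:2].astype(np.float32)); print('wide enc',r)
"
```

```text
t 10.78 px (np.int64(279), np.int64(120)) ctr [0.4921 0.0104] axes [0.0443 0.0446] circ [0.4922 0.0104] 0.0455 Z 0.0445 inframe True tcp [ 0.4903 -0.0493  0.2105]
plate [0.4917 0.0123 0.0791] rms 0.0003 477 1.0 Z 0.0085
wide enc ((0.49293580651283264, 0.010089726187288761), 0.033064521849155426)
```

The stack is centred: narrow at (0.4922, 0.0104), wide at (0.4929, 0.0101), top at about 44 mm. Next I'll look at the weight from above.

Call:
{"fn": "drive_tool", "kwargs": {
  "plan": [
    [[0.05, 0.01, -0.08, 0], [0.1, 0.03, -0.16, 0], [0.17, 0.05, -0.22, 0], [0.25, 0.07, -0.25, 0], [0.34, 0.1, -0.25, 0], [0.43, 0.13, -0.25, 0], [0.52, 0.16, -0.25, 0], [0.61, 0.19, -0.25, 0], [0.7, 0.22, -0.25, 0], [0.78, 0.237, -0.25, 0], [0.8, 0.237, -0.25, 0], [0.8, 0.237, -0.25, 0]]
  ]
}}

```text
time_s: 11.83
eef_pos: [0.5842, 0.273, 0.3081]
eef_rot: [-0.001, 0.706, 0.709, -0.002]
wrist_force: [0.2, -1.5, -1.2]
opening: 0.997
grasp_force: 0.0
```

```bash
python3 -c "
from h import *
import pickle
a=grab('wrist'); pickle.dump(a,open('a.pkl','wb')); p,d,K,W=a; save('pics/w7.png',p); print(ctrl.get_obs()['eef_pos'])
X=pts(d,K,W); dk=p.max(-1)<120
R=np.hypot(X[...,0]-.593,X[...,1]-.312)<.08
for lo,hi in[(.105,.135),(.165,.18),(.19,.21)]:
  m=R&(X[...,2]>lo)&(X[...,2]<hi)
  q=X[m][:,:2].astype(np.float32)
  if len(q)>5: print(lo,hi,len(q),np.median(X[m][:,2]).round(4),cv2.minAreaRect(q),'circ',cv2.minEnclosingCircle(q))
"
```

```text
[0.58443546 0.27116772 0.30860478]
0.105 0.135 1971 0.1273 ((0.5864119529724121, 0.3207763433456421), (0.06787482649087906, 0.05755103379487991), 58.64060974121094) circ ((0.5929967164993286, 0.3199942708015442), 0.03869372978806496)
0.165 0.18 142 0.175 ((0.5631275177001953, 0.31852978467941284), (0.053500402718782425, 0.02641591988503933), 7.601994037628174) circ ((0.5637910962104797, 0.31480979919433594), 0.028308594599366188)
0.19 0.21 848 0.1993 ((0.583511233329773, 0.31616511940956116), (0.011989680118858814, 0.03605283424258232), 13.553169250488281) circ ((0.5837726593017578, 0.3163717985153198), 0.018658023327589035)
```

View pics/w7.png

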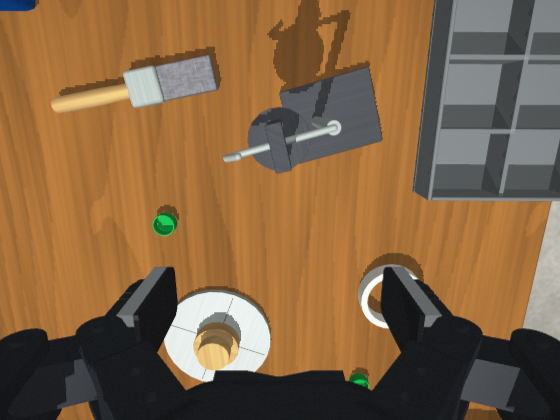

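The weight's grip block is at (278,146) in the wrist view, the post top at (334,128), and the barb end at about (228,158). The block's top face measures 12 × 36 mm at z = 0.199, as described.

```bash
python3 -c "
from h import *
import pickle
p,d,K,W=pickle.load(open('a.pkl','rb')); D=pickle.load(open('d0.pkl','rb'))
a=onz((334,128),.163,K,W); b=onz((228,158),.165,K,W); v=b-a
print('post',a.round(4),'bend',b.round(4),np.linalg.norm(v[:2]),np.degrees(np.arctan2(-v[1],-v[0])))
# arm centreline pixels between post and block
X=pts(d,K,W)
m=(abs(X[...,2]-.162)<.006)&(np.hypot(X[...,0]-.59,X[...,1]-.316)<.09)&(p.min(-1)>90)
q=X[m]; f=cv2.fitLine(q[:,:2].astype(np.float32),cv2.DIST_HUBER,0,.01,.01).ravel(); print(m.sum(),f,np.degrees(np.arctan2(f[1],f[0])))
u=np.array([np.cos(.2365),np.sin(.2365)])
print('weight rel post',((np.array([.5835,.3162])-a[:2])).round(4),np.linalg.norm(np.array([.5835,.3162])-a[:2]))
# second view check of block top: highest block pixels in scene/side
for n in('scene','side'):
  p2,d2,K2,W2=D[n]; Y=pts(d2,K2,W2); s=(np.hypot(Y[...,0]-.5835,Y[...,1]-.316)<.03)&(Y[...,2]>.19)&(Y[...,2]<.215)&(p2.max(-1)<110); r=Y[s]; print(n,s.sum(),r.mean(0).round(4),r[:,2].max().round(4))
"
```

```text
post [0.6286 0.3279 0.163 ] bend [0.5422 0.3036 0.165 ] 0.08980673556340041 15.763584263553007
706 [0.96287066 0.26996323 0.5982197  0.32049733] 15.662077
weight rel post [-0.0451 -0.0117] 0.04661634886160756
scene 61 [0.5853 0.3148 0.1955] 0.1986
side 56 [0.5833 0.3131 0.1972] 0.2031
```

Call:
{"fn": "drive_tool", "kwargs": {
  "plan": [
    [[0.05, -0.001, 0, 0.039], [0.112, -0.002, 0, 0.078], [0.112, -0.002, 0, 0.117], [0.112, -0.002, 0, 0.156], [0.112, -0.002, 0, 0.195], [0.112, -0.002, 0, 0.234], [0.112, -0.002, 0, 0.273], [0.112, -0.002, 0, 0.312], [0.112, -0.002, 0, 0.351], [0.112, -0.002, 0, 0.39], [0.112, -0.002, 0, 0.424], [0.112, -0.002, 0, 0.424]]
  ]
}}

```text
time_s: 12.88
eef_pos: [0.5847, 0.3131, 0.3106]
eef_rot: [0.0, 0.993, 0.116, -0.001]
wrist_force: [0.1, -0.3, -0.5]
opening: 1.001
grasp_force: 0.0
```

```bash
python3 -c "
from h import *
o=ctrl.get_obs(); q=o['eef_rot']; R=Rn.from_quat([q[1],q[2],q[3],q[0]]).as_matrix(); print(o['eef_pos'],o['q'].round(2) if hasattr(o['q'],'round') else o['q']); print(R.round(4).tolist(),np.degrees(np.arctan2(R[1,0],R[0,0])))
p,d,K,W=grab('wrist'); save('pics/w8.png',p)
X=pts(d,K,W); m=(np.hypot(X[...,0]-.5835,X[...,1]-.316)<.06)&(X[...,2]>.19)&(X[...,2]<.21)
c=cv2.minAreaRect(X[m][:,:2].astype(np.float32)); print(m.sum(),c,np.median(X[m][:,2]))
e=np.r_[c[0],0]-np.r_[o['eef_pos'][:2],0]; print('tool shift',(R.T@e).round(4))
"
```

```text
[0.58471738 0.31313329 0.31060249] [ 0.31  0.33  1.27 -0.    1.55  1.65]
[[0.973, 0.231, -0.0012], [0.231, -0.973, -0.001], [-0.0014, 0.0007, -1.0]] 13.355609334957464
835 ((0.5841013789176941, 0.31621649861335754), (0.012112735770642757, 0.035624969750642776), 12.961732864379883) 0.19923996293828494
tool shift [ 0.0001 -0.0031 -0.    ]
```

Call:
{"fn": "drive_tool", "kwargs": {
  "plan": [
    [[0, -0.008, 0.08, 0], [0, -0.008, 0.16, 0], [0, -0.008, 0.23, 0], [0, -0.008, 0.29, 0], [0, -0.008, 0.33, 0], [0, -0.008, 0.35, 0], [0, -0.008, 0.36, 0], [0, -0.008, 0.36, 0], [0, -0.008, 0.36, 0]]
  ]
}}

```text
time_s: 13.68
eef_pos: [0.5848, 0.3182, 0.1686]
eef_rot: [-0.0, 0.993, 0.119, 0.001]
wrist_force: [0.1, 0.1, 1.0]
opening: 1.002
grasp_force: 0.0
```

Call:
{"fn": "drive_tool", "kwargs": {
  "plan": [
    [[0, 0, 0, 0], [0, 0, 0, 0], [0, 0, 0, 0], [0, 0, 0, 0], [0, 0, 0, 0], [0, 0, 0, 0], [0, 0, 0, 0], [0, 0, 0, 0], [0, 0, 0, 0], [0, 0, 0, 0]]
  ],
  "jaw": 1
}}

```text
time_s: 14.52
eef_pos: [0.5845, 0.3184, 0.1681]
eef_rot: [-0.0, 0.993, 0.119, 0.001]
wrist_force: [-0.6, -1.3, 5.6]
opening: 0.411
grasp_force: 59.8
```

Call:
{"fn": "drive_tool", "kwargs": {
  "plan": [
    [[0, 0, -0.01, 0], [0, 0, -0.022, 0], [0, 0, -0.036, 0], [0, 0, -0.05, 0], [0, 0, -0.0575, 0], [0, 0, -0.0575, 0], [0, 0, -0.0575, 0]]
  ]
}}

```text
time_s: 15.1
eef_pos: [0.5842, 0.3184, 0.1906]
eef_rot: [-0.0, 0.993, 0.119, 0.0]
wrist_force: [0.1, -0.3, -3.4]
opening: 0.412
grasp_force: 60.0
```

```bash
python3 -c "
from h import *
D={n:grab(n) for n in('scene','side')}
a=cv2.resize(D['scene'][0][115:215,345:445],(400,400),interpolation=2); b=cv2.resize(D['side'][0][90:190,210:310],(400,400),interpolation=2)
save('pics/lift.png',np.hstack([a,b]))"
```

```text
(no output)
```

View pics/lift.png

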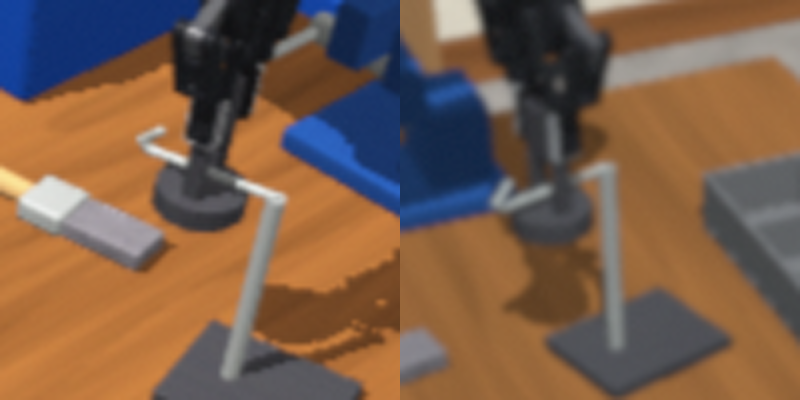

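The weight is raised 22 mm, the wrist carries only its own weight, and the arm passes low in the window. Now I'll back it out.

Call:
{"fn": "drive_tool", "kwargs": {
  "plan": [
    [[-0.02, 0.001, 0, 0], [-0.05, 0.002, 0, 0], [-0.08, 0.003, 0, 0], [-0.11, 0.0045, 0, 0], [-0.14, 0.006, 0, 0], [-0.17, 0.007, 0, 0], [-0.2, 0.008, 0, 0], [-0.23, 0.0095, 0, 0], [-0.26, 0.011, 0, 0], [-0.29, 0.012, 0, 0], [-0.31, 0.013, 0, 0], [-0.31, 0.013, 0, 0]]
  ]
}}

```text
time_s: 16.2
eef_pos: [0.4629, 0.2836, 0.19]
eef_rot: [0.0, 0.993, 0.119, -0.001]
wrist_force: [-0.8, -0.2, -2.5]
opening: 0.409
grasp_force: 60.2
```

```bash
python3 -c "
from h import *
o=ctrl.get_obs(); t=np.array(o['eef_pos']); q=o['eef_rot']; R=Rn.from_quat([q[1],q[2],q[3],q[0]]).as_matrix()
print(t,o['grasp_force'],o['wrist_force'],R[:2,:2].round(4).tolist())
e=np.r_[.4922,.0104,0]-np.r_[t[:2],0]; print('to stack, tool',(R.T@e/.4).round(4))
p,d,K,W=grab('wrist'); X=pts(d,K,W); m=(np.hypot(X[...,0]-t[0],X[...,1]-t[1])<.05)&(abs(X[...,2]-t[2]-.031)<.006)
for n in('wrist',): print(m.sum(),cv2.minAreaRect(X[m][:,:2].astype(np.float32)),np.median(X[m][:,2])-t[2])
p,d,K,W=grab('side'); X=pts(d,K,W); m=(np.hypot(X[...,0]-t[0],X[...,1]-t[1])<.045)&(X[...,2]<t[2]-.03)&(X[...,2]>.1); print('side foot',m.sum(),X[m].mean(0),X[m][:,2].min())
"
```

```text
[0.4629091  0.28362327 0.1899999 ] 60.17934322357178 [-0.78541306 -0.20424537 -2.48736313] [[0.9715, 0.237], [0.237, -0.9715]]
to stack, tool [-9.07e-02  6.81e-01  1.00e-04]
4640 ((0.4636401832103729, 0.2826181650161743), (0.0235866978764534, 0.06230160966515541), 13.503947257995605) 0.030901424031737734
side foot 285 [0.46233601 0.27287919 0.14770073] 0.13172760450340548
```

Call:
{"fn": "drive_tool", "kwargs": {
  "plan": [
    [[-0.005, 0.03, 0, 0], [-0.015, 0.09, 0, 0], [-0.025, 0.16, 0, 0], [-0.035, 0.24, 0, 0], [-0.045, 0.32, 0.02, 0], [-0.055, 0.4, 0.04, 0], [-0.065, 0.48, 0.06, 0], [-0.075, 0.56, 0.08, 0], [-0.083, 0.63, 0.1, 0], [-0.088, 0.67, 0.12, 0], [-0.088, 0.681, 0.12, 0], [-0.088, 0.681, 0.12, 0]]
  ]
}}

```text
time_s: 17.3
eef_pos: [0.4953, 0.0092, 0.142]
eef_rot: [-0.0, 0.993, 0.118, -0.0]
wrist_force: [-0.4, 0.6, -2.4]
opening: 0.408
grasp_force: 60.9
```

```bash
python3 -c "
from h import *
o=ctrl.get_obs(); t=np.array(o['eef_pos']); q=o['eef_rot']; R=Rn.from_quat([q[1],q[2],q[3],q[0]]).as_matrix(); print(t,'to stack tool',(R.T@(np.r_[.4922,.0104,0]-np.r_[t[:2],0])/.4).round(4))
I=[]
rs=[]
for n in('scene','side'):
  p,d,K,W=grab(n); X=pts(d,K,W)
  m=(np.hypot(X[...,0]-t[0],X[...,1]-t[1])<.045)&(X[...,2]<t[2]-.036)&(X[...,2]>.07)&(p.max(-1)<110)
  mm=m.astype(np.uint8); v,u=np.nonzero(mm); print(n,m.sum(),'foot px',u.min(),u.max(),v.min(),v.max())
  # left/right extreme rays => symmetric centre ray in azimuth
  g=np.linalg.inv(W)@np.r_[t[:2],t[2]-.05,1]; g=K@g[:3]; g=g[:2]/g[2]; print(' tcp-axis foot px',g.round(1),'mid col',(u.min()+u.max())/2)
  for z in(.044,.145):
    g=np.linalg.inv(W)@np.array([.4922,.0104,z,1]); g=K@g[:3]; print('  stack axis px at',z,(g[:2]/g[2]).round(1))
  c=(np.array(g[:2]/g[2])).astype(int); I.append(cv2.resize(p[c[1]-50:c[1]+70,c[0]-50:c[0]+50],(400,480),interpolation=2))
save('pics/pre.png',np.hstack(I))"
```

```text
[0.49525079 0.0092426  0.14203169] to stack tool [-0.0067 -0.0046  0.    ]
scene 326 foot px 264 286 200 220
 tcp-axis foot px [274.9 209.5] mid col 275.0
  stack axis px at 0.044 [275.1 222.5]
  stack axis px at 0.145 [274.  192.1]
side 375 foot px 244 269 223 244
 tcp-axis foot px [256.7 234.8] mid col 256.5
  stack axis px at 0.044 [256.4 250.3]
  stack axis px at 0.145 [253.9 216.7]
```

View pics/pre.png

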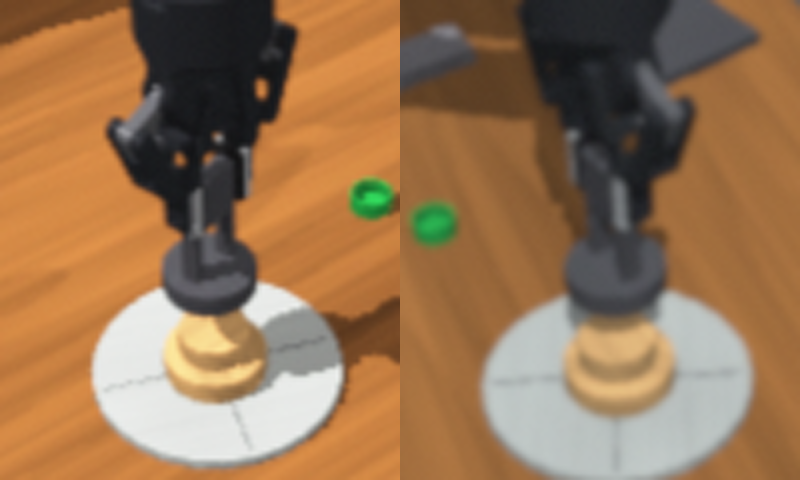

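```bash
python3 -c "
from h import *
P=[]
for i in range(8): ctrl.camera('side'); P.append(ctrl.get_obs()['eef_pos'])
P=np.array(P); t=P.mean(0); print(t.round(4),P.std(0).round(4))
o=ctrl.get_obs(); q=o['eef_rot']; R=Rn.from_quat([q[1],q[2],q[3],q[0]]).as_matrix(); print((R.T@(np.r_[.4922,.0104,0]-np.r_[t[:2],0])/.4).round(4))
"
```

```text
[0.4952 0.0117 0.1427] [0.0001 0.0001 0.0001]
[-0.0081  0.0014 -0.    ]
```

Call:
{"fn": "drive_tool", "kwargs": {
  "plan": [
    [[-0.0055, 0.001, 0.02, 0], [-0.0055, 0.001, 0.045, 0], [-0.0055, 0.001, 0.065, 0], [-0.0055, 0.001, 0.08, 0], [-0.0055, 0.001, 0.09, 0], [-0.0055, 0.001, 0.095, 0], [-0.0055, 0.001, 0.095, 0], [-0.0055, 0.001, 0.095, 0]]
  ]
}}

```text
time_s: 18.47
eef_pos: [0.4931, 0.01, 0.1043]
eef_rot: [-0.0, 0.993, 0.119, -0.0]
wrist_force: [0.7, 0.2, -3.3]
opening: 0.411
grasp_force: 60.9
```

Call:
{"fn": "drive_tool", "kwargs": {
  "plan": [
    [[0, 0, 0.0015, 0], [0, 0, 0.0025, 0], [0, 0, 0.0025, 0]]
  ]
}}

```text
time_s: 18.72
eef_pos: [0.4932, 0.01, 0.1035]
eef_rot: [0.0, 0.993, 0.119, 0.0]
wrist_force: [-0.3, -0.1, -2.6]
opening: 0.404
grasp_force: 60.9
```

```bash
python3 -c "
from h import *
t=np.array(ctrl.get_obs()['eef_pos']); print(t)
I=[]
for n in('scene','side'):
  p,d,K,W=grab(n); X=pts(d,K,W)
  R=np.hypot(X[...,0]-.4922,X[...,1]-.0104)
  f=(R<.045)&(p.max(-1)<110)&(X[...,2]<.066)&(X[...,2]>.035); w=(R<.04)&(p[...,0]>150)&(p[...,2].astype(int)<p[...,0]-50)&(X[...,2]>.012)
  for k,m in(('foot',f),('wood',w)):
    v,u=np.nonzero(m); print(n,k,m.sum(),(u.min()+u.max())/2,u.min(),u.max(),v.min(),v.max(),'z',X[m][:,2].min().round(4),X[m][:,2].max().round(4))
"
```

```text
[0.49316551 0.00999862 0.10352959]
scene foot 303 275.5 265 286 211 231 z 0.0359 0.066
scene wood 193 270.0 253 287 120 240 z 0.012 0.3429
side foot 344 256.5 245 268 236 258 z 0.0365 0.066
side wood 258 257.0 244 270 252 269 z 0.0128 0.0358
```

Call:
{"fn": "drive_tool", "kwargs": {
  "plan": [
    [[0, 0, 0.0015, 0], [0, 0, 0.003, 0], [0, 0, 0.003, 0], [0, 0, 0.003, 0]]
  ]
}}

```text
time_s: 19.15
eef_pos: [0.4929, 0.0101, 0.102]
eef_rot: [-0.0, 0.993, 0.119, -0.0]
wrist_force: [-0.5, -0.8, -2.7]
opening: 0.405
grasp_force: 60.9
```

Call:
{"fn": "drive_tool", "kwargs": {
  "plan": [
    [[0, 0, 0.0015, 0], [0, 0, 0.0025, 0], [0, 0, 0.0025, 0], [0, 0, 0.0025, 0]]
  ]
}}

```text
time_s: 19.48
eef_pos: [0.4932, 0.01, 0.1015]
eef_rot: [0.0, 0.993, 0.119, 0.0]
wrist_force: [-1.3, 1.4, 2.4]
opening: 0.409
grasp_force: 61.5
```

Contact is made: wrist z force went from -3 N to +2 N. Releasing.

Call:
{"fn": "drive_tool", "kwargs": {
  "plan": [
    [[0, 0, 0, 0], [0, 0, 0, 0], [0, 0, 0, 0], [0, 0, 0, 0], [0, 0, 0, 0], [0, 0, 0, 0], [0, 0, 0, 0]]
  ],
  "jaw": 0
}}

```text
time_s: 20.07
eef_pos: [0.493, 0.01, 0.1011]
eef_rot: [0.0, 0.993, 0.119, 0.0]
wrist_force: [0.0, -0.9, -0.4]
opening: 1.004
grasp_force: 0.0
```

Call:
{"fn": "drive_tool", "kwargs": {
  "plan": [
    [[0, 0, -0.03, 0], [0, 0, -0.09, 0], [0, 0, -0.17, 0], [0, 0, -0.26, 0], [0.05, 0, -0.34, 0], [0.1, 0, -0.34, 0], [0.1, 0, -0.34, 0], [0.1, 0, -0.34, 0]]
  ]
}}

```text
time_s: 20.73
eef_pos: [0.5322, 0.0196, 0.2372]
eef_rot: [0.0, 0.993, 0.119, 0.0]
wrist_force: [0.4, 0.0, -0.1]
opening: 0.999
grasp_force: 0.0
```

```bash
python3 -c "
from h import *
from pl import *
o=ctrl.get_obs(); print(o['eef_pos'],o['wrist_force'])
p,d,K,W=grab('wrist'); X=pts(d,K,W); R=np.hypot(X[...,0]-.4922,X[...,1]-.0104)<.06
for lo,hi in((.12,.145),(.052,.068),(.036,.05),(.02,.032)):
  m=R&(X[...,2]>lo)&(X[...,2]<hi); q=X[m][:,:2].astype(np.float32)
  print(lo,len(q),len(q)>5 and (cv2.minAreaRect(q),cv2.minEnclosingCircle(q),np.median(X[m][:,2])))
plate(p,d,K,W)
I=[cv2.resize(p,(400,300))]
for n,c in(('scene',(275,210)),('side',(256,235))):
  a=grab(n)[0]; I.append(cv2.resize(a[c[1]-50:c[1]+60,c[0]-50:c[0]+50],(273,300),interpolation=2))
save('pics/end.png',np.hstack(I)[:,:800] if 0 else cv2.resize(np.hstack(I),(800,254)))"
```

```text
[0.53215106 0.01961098 0.2371616 ] [ 0.3660591   0.01483611 -0.11675587]
0.12 920 (((0.49276167154312134, 0.007944406941533089), (0.012849999591708183, 0.035798780620098114), 13.759246826171875), ((0.49329137802124023, 0.008153230883181095), 0.01857885718345642), np.float64(0.13214277587286266))
0.052 1799 (((0.49828946590423584, 0.009678345173597336), (0.04633248597383499, 0.05696713551878929), 13.5836820602417), ((0.49284565448760986, 0.008108672685921192), 0.02901601791381836), np.float64(0.06049657090193089))
0.036 51 (((0.5110774040222168, 0.013304140418767929), (0.019653763622045517, 0.05431196093559265), 15.831192970275879), ((0.501623272895813, 0.010623319074511528), 0.027255980297923088), np.float64(0.04794015852115718))
0.02 693 (((0.5056140422821045, 0.015832409262657166), (0.038313478231430054, 0.06482702493667603), 23.800004959106445), ((0.4939911961555481, 0.010794797912240028), 0.0325947105884552), np.float64(0.026347964275859614))
plate [0.4917 0.0121 0.0791] rms 0.0004 397 1.0 Z 0.0085
```

View pics/end.png

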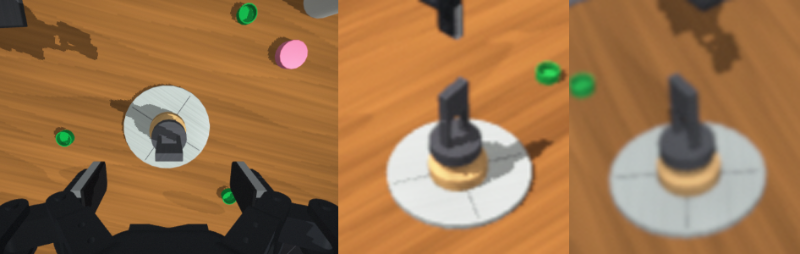

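The weight stands upright about 2.5 mm from the narrow disc's centre. The heights are right, with the foot's top at 60 mm and the block's top at 132 mm, and the arm is clear. Handing in.

```bash
python3 -c "
from bench import ctrl
print(ctrl.hand_in())"
```

```text
the job is handed in; nothing more can be done
None
```

I stacked the wide disc, the narrow disc and the weight on the steel plate, each within about 2.5 mm of the layer below and upright, and handed the job in at about 21 s; no verdict came back.

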